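Hang the rinsed flow cell on the air dryer

TASK

Take the blue block-shaped flow cell that stands mouth down on the bench and hang it on the air dryer's middle slanted pipe, sliding it on along the pipe and pressing it down gently until the orange collar is fully home, then let go. Feel your way: the pipe is never quite where it should be and must not be forced. Leave the other things where they are.

Things in the scene. Friction and masses are not known exactly. Their poses are not given: they have to be found in the camera images.
- cell: Flow cell: square block 46 x 46 x 72 mm tall, blue, white solid top (10 mm), 0.11-0.23 kg, standing mouth down. Origin: centre of its mouth (underside); z points from mouth to closed top; x, y normal to its flats. Blind square bore 20.5 mm wide on its centre line, 62 mm deep from the mouth; a funnel in the lowest 12 mm widens it to 40 mm at the mouth. Any turn about z fits the pipe.
- socket: Black rubber socket (54 mm wide, top face at z = 9 mm) at the foot of the dryer's thick middle pipe, fixed to the dryer. Origin: nominal foot of the pipe; z is the pipe's axis, slanting up 55 degrees above level to the dryer's front; y is level. Measured truly, but the pipe in it is not: see nominal_tip
- nominal_tip (a point): Nominal tip of the middle pipe (steel, round, 18 mm diameter, round end), at z = 88 mm on the socket's axis. The real pipe with its collar is parallel to that axis but, differently each time and unmeasured, stands up to 7 mm off along the socket's y (either way) and up to 12 mm higher or lower along z; no offset along x. It is rigid: it does not yield to 35 N
- collar (a joint): Orange collar (36 mm diameter, 8 mm thick) sliding stiffly on the middle pipe, in m: 0 = up (upper face nominally at z = 48 mm of the socket), 0.014 = fully home at a hard stop (nominally z = 34 mm; both shift with the pipe). Starts at 0 to 0.004. Takes about 9 N along the pipe to push down; stays where it is left. A push of 20 N is ample; 35 N is harm.
- dryer: White air dryer, fixed: box 170 (x) x 340 (y) x 105 mm tall with a grey hump to 135 mm on its far half; place and yaw vary. Origin: centre of its underside; -x is its front, to which the pipes slant. The socket's origin is at (-45, 0, 117) mm. Two thin plain pipes (12 mm diameter, 50 mm long) stand 130 mm to either side of the thick middle one with the orange collar.
- beaker: Bystander, not to be moved: clear glass beaker, 64 wide, 75 tall (mm); origin at the centre of its underside.
- jar: Bystander, not to be moved: amber glass jar with a white lid, 54 wide, 70 tall (mm); origin at the centre of its underside.
- dish: Bystander, not to be moved: clear shallow dish, 90 wide, 15 tall (mm); origin at the centre of its underside.
- slidebox: Bystander, not to be moved: yellow slide box, 100 x 75 x 34 (mm); origin at the centre of its underside.
- tiprack: Bystander, not to be moved: green tip rack with white lid, 122 x 84 x 62 (mm); origin at the centre of its underside.
- timer: Bystander, not to be moved: red bench timer, 60 x 80 x 22 (mm); origin at the centre of its underside.
There are look-alikes about, which are no part of the job. What is shaped like the cell but green or purple is not meant.

How it is judged:
On the way, in this order (a step that is already met when the one before it is completed fails the run):
1. the cell is threaded on the middle pipe, in line with it, the pipe's tip at least 12 mm inside the mouth and the collar not yet home (x of cell in the frame of socket between -0.006 and 0.006 m and y of cell in the frame of socket between -0.011 and 0.011 m and angle between the z axis of cell and the z axis of socket, either way round below 0.14 rad and angle between cell's own z axis and vertical below 1 rad and z of cell in the frame of socket below 0.064 m and value of joint collar below 0.011 m), for 0.1 s.
2. the collar is pressed home with the cell on the pipe (x of cell in the frame of socket between -0.006 and 0.006 m and y of cell in the frame of socket between -0.011 and 0.011 m and angle between the z axis of cell and the z axis of socket, either way round below 0.14 rad and angle between cell's own z axis and vertical below 1 rad and z of cell in the frame of socket below 0.049 m and value of joint collar above 0.012 m), for 0.1 s.
At the end, for the whole second after the job is handed in: The cell hangs at rest, released, mouth first on the middle pipe: its axis within 0.14 rad of the socket's z, its mouth within 6 mm (x) and 11 mm (y) of the nominal axis and below z = 49 mm of the socket, with the collar pressed to at least 12 of its 14 mm (all of step 2 and linear speed of cell below 0.02 m/s and contact force between cell and the fingers below 0.1 N); the robot touches nothing.
It fails at once if the cell is pressed on the dryer, pipe or collar with more than 35 N (contact force between cell and dryer above 35 N).
It fails at once if the hand or arm pushes on the dryer, its pipes or collar with more than 35 N (contact force between any of the fingers, the arm and dryer above 35 N).
It fails at once if another thing on the bench is moved by more than 20 mm or knocked over (distance of any of beaker, jar, dish, slidebox, tiprack, timer from where it was at the start of the episode above 0.02 m or angle between any of beaker, jar, dish, slidebox, tiprack, timer's own z axis and vertical above 0.4 rad).
It also fails if it takes over 64 s, if anything falls off the work surface, if the arm or the gripper's body presses on something with over 40 N, if the wrist force passes 120 N, or if a joint passes its speed limit or range.

ROBOT

A 6-joint arm with a two-finger parallel gripper is mounted at the origin on the work surface. World frame = base frame: x ahead of the robot, y to its left, z up, the work surface at z = 0. Lengths are in m, angles in rad, forces in N, time in s.
With the tool pointing down it reaches from about 0.275 to 0.875 m from the base axis. Payload 12.5 kg.
Tool frame: the origin (TCP) lies midway between the tips of the shut fingers; the grasp point (between the pads) lies 19 mm behind it; z points along the fingers, y is the line along which they close (so a half turn about z gives the same grasp; the last joint's range is limited). The gripper opens to 85 mm and grips with 20 to 120 N. Pads are 22 mm wide; open, the fingers measure 114 mm over their backs; the gripper's body (76 mm by 85 mm) begins 54 mm behind the grasp point. The pads swing forward as they close: fully open they stand 13 mm farther back than shut.
Start: joints at [-1.267, 0.351, 1.652, -0, 1.139, -0.085], TCP at [0.209, -0.509, 0.231] pointing down, gripper open.
Joint ranges: [-2.75, 2.75], [-0.79, 2.1], [0.01, 2.65], [-1.57, 4.71], [0.07, 3.14], [-2.87, 2.87]. Speed limits (rad/s): [2.22, 2.22, 2.79, 3.14, 3.14, 3.14].

INTERFACE

Orientations are given as a unit quaternion [w, x, y, z].
In Python, from plant import * gives the robot as it stands.
- The arm moves only by the tool jog_arm, never from a script. Its arguments are lists of equal length, an entry for each row: "translation": the shift along the world's x, y, z in cm, a list of three; "yaw": the turn about the world's z in degrees; "fingers": the closure, from -1 (fully open) to 1 (shut). In form: {"translation": [[tx, ty, tz], ...], "yaw": [yaw, ...], "fingers": [fingers, ...]}. A call has exactly 5 rows; each row is the pose to reach, as a shift and turn from the pose commanded when the call began; what a row does not reach only later rows make up. A row lasts 1/10 s, in which the tool goes at most 50 mm and 8.59 degrees, less where a joint would pass 70% of its speed; a pose out of reach is approached as far as the arm can. A call with a gripper value outside its range is refused whole. The fingers move at their own pace and stop on an object; the grip force is fixed at half the most. Time passes only in rows, so rows that repeat a pose let the fingers close, or fill a call up. It gives the time, the measured TCP pose, the force, the opening and the grip force at its end, in the units of the state.
- get_obs(): the state, without advancing time (a new reading comes with each control period).
- capture(name): name is "side" or "top" or "wrist"; returns the picture (400x640x3 uint8, blue, green, red); there is no depth.
- camera_info(name): a dict with "vertical_fov" (degrees; the focal length in pixels is half the picture's height over the tangent of half this angle, whatever the lens; pixels are square), "cx", "cy" (the principal point, pixels), "k1" (the pictures are not rectified: a ray, as slopes to the right and down, at radius r is drawn at 1 + k1 r^2 times it, then the intrinsics apply), "R" (3x3) and "t" (3): a world point X has camera coordinates R X + t. Camera axes: x right, y down, z forward; pixel columns grow to the right and rows downward; lengths in m; the calibration is good to about 2 mm. A picture is of the moment at which its call begins: read the wrist's pose just before it. camera_info takes no time and is no camera call; for the wrist camera it gives the pose at the moment of the call.
- hand_in(): hands the job in; it is judged then, once.
The state is a dict: "time": time; "joint_pos": joint angles; "qvel": joint speeds; "effort": joint torques, N m; "tcp_pos": TCP position; "ee_rot": TCP orientation; "force": force on the tool from outside, world axes, zero at the start; "moment": the same for the moment, N m; "opening": opening from 0.0 (shut) to 1.0 (fully open); "grasp_force": force on a finger pad.
Only numpy, scipy, OpenCV 4.12 (cv2) and the standard library are available. Lean on these libraries where they do the work, as an engineer would, in place of code of your own. Each camera call takes 0.05 s, during which the arm holds its last target. There are 200 camera calls.

## Working session

There is one attempt and no reset: what is moved stays moved. The work goes in short steps, Python scripts to look and compute and a tool call to move; the robot and the scene stay as the last step left them, time stands still between calls to the robot, and variables do not carry over. Pictures are saved under pics/ and viewed, at most 10 in all, crops included, and the job is handed in when it is done.

Besides the shell and the picture viewer there is one more tool, called after ">>>" as name(argument=value, ...), one argument or row to a line, values as JSON. jog_arm: Moves the arm, as the interface text tells. Its arguments: {"type":"object","properties":{"translation":{"type":"array"},"yaw":{"type":"array"},"fingers":{"type":"array"}},"required":["translation","yaw","fingers"]}

```bash
ls; mkdir -p pics; python3 - <<'E'
from plant import *
import cv2,numpy as np
o=get_obs(); print({k:np.round(v,3) for k,v in o.items()})
for n in ["side","top","wrist"]:
    i=camera_info(n); print(n,i); cv2.imwrite(f"pics/{n}0.png",capture(n))
E
```

```text
pics
{'time': np.float64(0.0), 'joint_pos': array([-1.267,  0.351,  1.652,  0.   ,  1.139, -0.085]), 'qvel': array([-0.   ,  0.001, -0.001, -0.   , -0.002, -0.003]), 'effort': array([-1.0000e-03, -5.0610e+01, -2.9141e+01, -0.0000e+00,  5.0000e-03,
       -0.0000e+00]), 'tcp_pos': array([ 0.208, -0.509,  0.231]), 'ee_rot': array([-0.001,  0.981,  0.193, -0.   ]), 'force': array([ 0.44 , -0.537,  0.741]), 'moment': array([-0.022, -0.021,  0.039]), 'grasp_force': np.float64(0.0), 'opening': np.float64(1.004)}
side {'vertical_fov': 46.55199762567026, 'cx': 324.69689856087393, 'cy': 192.0768864322719, 'k1': -0.07462650395440004, 'R': array([[-0.86953469, -0.49361444,  0.01594382],
       [-0.29333773,  0.49022353, -0.82075201],
       [ 0.39731901, -0.71834927, -0.57106211]]), 't': array([0.47629782, 0.27047245, 1.2214862 ])}
top {'vertical_fov': 45.44480042690894, 'cx': 322.8932432211539, 'cy': 199.87589088762383, 'k1': -0.07818750518159301, 'R': array([[ 0.01946979, -0.9997963 ,  0.0053176 ],
       [-0.98932813, -0.02003353, -0.14432088],
       [ 0.14439801, -0.00245095, -0.98951665]]), 't': array([-0.01658683,  0.53992483,  1.44884534])}
wrist {'vertical_fov': 70.10198795904664, 'cx': 322.14290733562586, 'cy': 195.38556673443478, 'k1': -0.029315780383602927, 'R': array([[ 3.78646016e-01, -9.25541191e-01, -8.35044837e-04],
       [-8.77201960e-01, -3.59157537e-01,  3.18626089e-01],
       [-2.95201483e-01, -1.19913996e-01, -9.47880118e-01]]), 't': array([-0.54825267, -0.0401088 ,  0.3795293 ])}
```

View pics/side0.png

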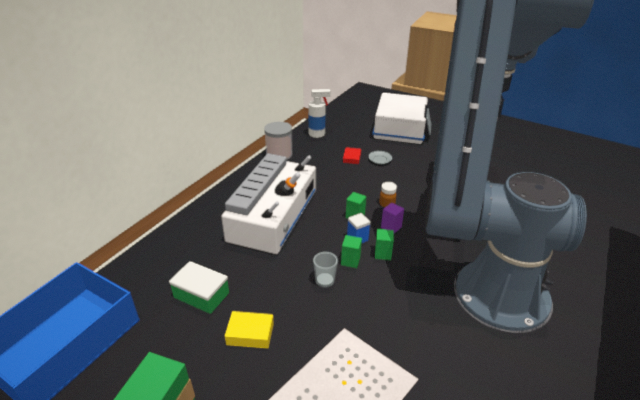

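View pics/top0.png

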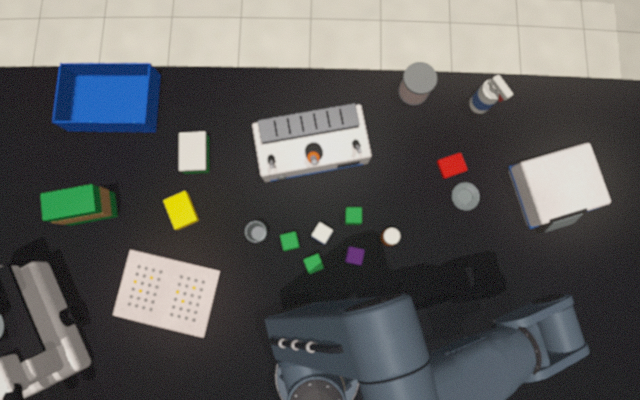

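```bash
cat > h.py <<'E'
from plant import *
import cv2,numpy as np
def ray(i,px):
    f=200/np.tan(np.radians(i["vertical_fov"]/2))
    K=np.array([[f,0,i["cx"]],[0,f,i["cy"]],[0,0,1.]])
    u=cv2.undistortPoints(np.array(px,float).reshape(-1,1,2),K,np.array([i["k1"],0,0,0]))[:,0]
    # cv2 models x_d = x(1+k1 r^2), the same as here
    d=np.c_[u,np.ones(len(u))]@i["R"]; return -i["R"].T@i["t"],d
def onplane(i,px,z):
    c,d=ray(i,px); s=(z-c[2])/d[:,2]; return c+s[:,None]*d
def proj(i,X):
    f=200/np.tan(np.radians(i["vertical_fov"]/2)); X=np.atleast_2d(X)
    p=X@i["R"].T+i["t"]; u=p[:,:2]/p[:,2:]; r=(u**2).sum(1,keepdims=True)
    return u*(1+i["k1"]*r)*f+[i["cx"],i["cy"]]
def tri(i1,p1,i2,p2):
    c1,d1=ray(i1,p1);c2,d2=ray(i2,p2);d1=d1[0];d2=d2[0]
    s=np.linalg.lstsq(np.c_[d1,-d2],c2-c1,rcond=None)[0]
    a,b=c1+s[0]*d1,c2+s[1]*d2; return (a+b)/2,np.linalg.norm(a-b)
def blobs(m,amin=60):
    cs,_=cv2.findContours(m.astype(np.uint8),cv2.RETR_EXTERNAL,cv2.CHAIN_APPROX_NONE)
    return sorted([c for c in cs if cv2.contourArea(c)>amin],key=cv2.contourArea,reverse=True)
E
python3 - <<'E'
from h import *
im=cv2.imread("pics/top0.png"); i=camera_info("top"); h=cv2.cvtColor(im,cv2.COLOR_BGR2HSV)
def show(n,m,z,box,amin=40):
    M=np.zeros(m.shape,bool); x0,y0,x1,y1=box; M[y0:y1,x0:x1]=m[y0:y1,x0:x1]
    for c in blobs(M,amin):
        r=cv2.minAreaRect(c); b=cv2.boxPoints(r); p=onplane(i,b,z); q=onplane(i,[r[0]],z)[0]
        e=p[1]-p[0]; e2=p[2]-p[1]
        print(n,np.round(r[0],1),np.round(q,3),"sides",np.round([np.linalg.norm(e),np.linalg.norm(e2)],3),"ang",np.round(np.degrees([np.arctan2(e[1],e[0]),np.arctan2(e2[1],e2[0])]),1))
w=(h[...,1]<60)&(h[...,2]>120)
show("cell",w,.072,(305,215,340,250)); show("jar",w,.07,(375,220,410,250))
g=(h[...,0]>40)&(h[...,0]<80)&(h[...,1]>120); show("green",g,.072,(270,200,380,280))
show("purple",(h[...,0]>125)&(h[...,0]<165)&(h[...,1]>80),.072,(330,240,380,275))
show("dryer",(h[...,1]<70)&(h[...,2]>90),.105,(240,95,385,190),400)
show("orange",(h[...,0]<18)&(h[...,1]>130),.15,(295,135,330,175),10)
cv2.imwrite("pics/z1.png",cv2.resize(im[90:270,230:400],None,fx=3.3,fy=3.3,interpolation=cv2.INTER_CUBIC))
E
```

```text
cell [321.7 232.4] [ 0.436 -0.004  0.072] sides [0.053 0.052] ang [ -30.7 -121. ]
jar [391.5 235.5] [ 0.431 -0.215  0.07 ] sides [0.052 0.051] ang [ -44.4 -134.5]
green [289.5 240.6] [0.409 0.092 0.072] sides [0.055 0.054] ang [ -74.7 -164.5]
green [353.5 215.5] [ 0.489 -0.1    0.072] sides [0.052 0.052] ang [ -88.9 -179.5]
green [313.3 263.3] [0.343 0.019 0.072] sides [0.053 0.053] ang [ -68.3 -158.2]
purple [354.6 255.4] [ 0.369 -0.104  0.072] sides [0.055 0.055] ang [ -13.3 -103. ]
dryer [311.5 141.7] [0.708 0.032 0.105] sides [0.352 0.197] ang [ -78.2 -169.9]
orange [313.  155.2] [0.655 0.026 0.15 ] sides [0.035 0.026] ang [ -81.5 -171.9]
```

View pics/z1.png

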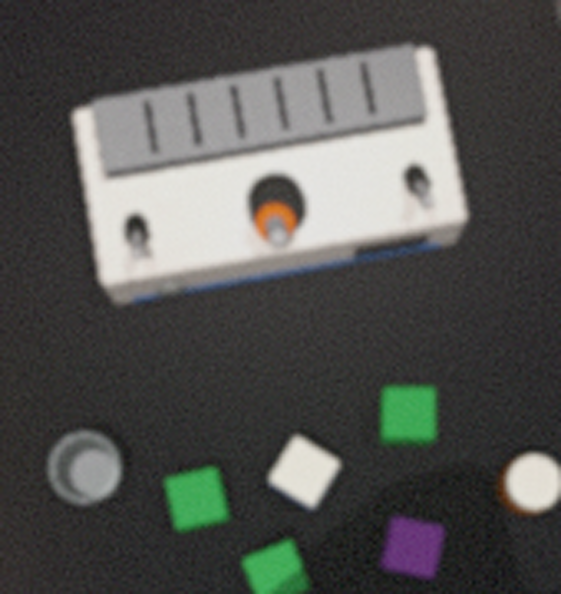

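>>> jog_arm(
  translation=[
    [2,4.5,0],
    [4,9,0],
    [6,13.5,0],
    [8,18,0],
    [10,22.5,0],
  ],
  yaw=[-5,-10,-15,-20,-25],
  fingers=[-1,-1,-1,-1,-1],
)

```text
time: 0.65
tcp_pos: [0.3088, -0.2821, 0.2312]
ee_rot: [-0.0, 1.0, -0.026, 0.0]
force: [0.3, -0.1, -0.2]
opening: 1.0
grasp_force: 0.0
```

>>> jog_arm(
  translation=[
    [2,4.5,0],
    [4,9,0],
    [6,13.5,0],
    [8,18,0],
    [10,22.5,0],
  ],
  yaw=[-5.6,-11.2,-16.8,-22.4,-28],
  fingers=[-1,-1,-1,-1,-1],
)

```text
time: 1.15
tcp_pos: [0.4087, -0.0574, 0.2314]
ee_rot: [0.0, 0.964, -0.266, 0.0]
force: [0.8, -1.0, 0.2]
opening: 0.998
grasp_force: 0.0
```

>>> jog_arm(
  translation=[
    [1.4,2.8,0],
    [2.8,5.5,0],
    [2.8,5.5,0],
    [2.8,5.5,0],
    [2.8,5.5,0],
  ],
  yaw=[0,0,0,0,0],
  fingers=[-1,-1,-1,-1,-1],
)

```text
time: 1.65
tcp_pos: [0.436, -0.005, 0.2312]
ee_rot: [0.0, 0.964, -0.265, -0.0]
force: [-0.3, -1.3, -0.3]
opening: 1.002
grasp_force: 0.0
```

```bash
python3 - <<'E'
from h import *
o=get_obs(); print(o["time"],o["tcp_pos"],o["ee_rot"],o["joint_pos"])
i=camera_info("wrist"); im=capture("wrist"); cv2.imwrite("pics/w1.png",im)
h=cv2.cvtColor(im,cv2.COLOR_BGR2HSV)
for c in blobs((h[...,1]<60)&(h[...,2]>120),300):
    r=cv2.minAreaRect(c); b=cv2.boxPoints(r); p=onplane(i,b,.072); e=p[1]-p[0];e2=p[2]-p[1]
    print(np.round(r[0],1),np.round(onplane(i,[r[0]],.072)[0],4),np.linalg.norm(e),np.linalg.norm(e2),np.degrees(np.arctan2(e[1],e[0])),np.degrees(np.arctan2(e2[1],e2[0])))
E
```

```text
1.65 [ 0.43598145 -0.00495057  0.23118794] [ 1.17543880e-04  9.64322396e-01 -2.64730571e-01 -1.65238311e-04] [-1.18094867e-01  1.41170248e-01  1.92813056e+00 -2.08457310e-04
  1.07265372e+00  1.98865013e+00]
[117.  70.] [0.6353 0.1133 0.072 ] 0.22441180399858152 0.12815498887137278 -122.37808089106846 144.0997105014477
[506.5  78.5] [ 0.4314 -0.2138  0.072 ] 0.04670521507405859 0.046739265432431 -119.66866200323896 161.49378250465756
[322.5 178. ] [ 0.4367 -0.0044  0.072 ] 0.043679370057108195 0.04511023692812685 -120.74050292175406 150.59120236364143
[167.  379.5] [0.2918 0.3456 0.072 ] 0.07517708518614667 0.08001217655840247 -119.29517349208388 140.1419236312057
[186.2 249.7] [0.4439 0.1811 0.072 ] 0.09396758267608829 0.053496752977873596 -70.75816824964723 -161.66808801566893
```

View pics/w1.png

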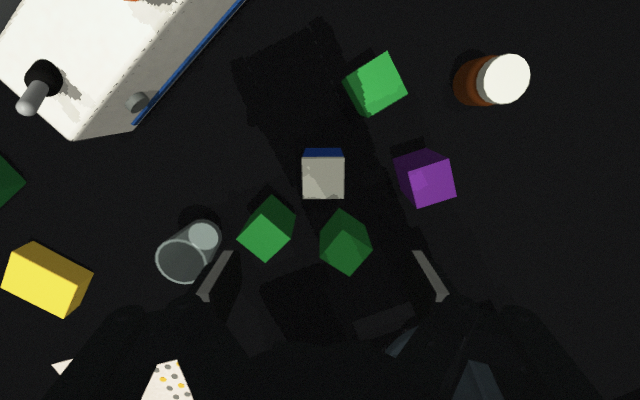

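>>> jog_arm(
  translation=[
    [0.1,0.1,-4.5],
    [0.1,0.1,-9],
    [0.1,0.1,-13.5],
    [0.1,0.1,-17.5],
    [0.1,0.1,-19.9],
  ],
  yaw=[0,0,0,0,0],
  fingers=[-1,-1,-1,-1,-1],
)

```text
time: 2.2
tcp_pos: [0.4359, -0.0041, 0.0299]
ee_rot: [0.0, 0.964, -0.265, -0.001]
force: [0.1, -0.7, -0.3]
opening: 0.999
grasp_force: 0.0
```

>>> jog_arm(
  translation=[
    [0,0,0],
    [0,0,0],
    [0,0,0],
    [0,0,0],
    [0,0,0],
  ],
  yaw=[0,0,0,0,0],
  fingers=[1,1,1,1,1],
)

```text
time: 2.7
tcp_pos: [0.4383, -0.0037, 0.0338]
ee_rot: [-0.0, 0.964, -0.264, 0.001]
force: [-1.8, -3.1, 8.8]
opening: 0.529
grasp_force: 62.0
```

>>> jog_arm(
  translation=[
    [0,0,0],
    [0,0,0],
    [0,0,0],
    [0,0,1],
    [0,0,3],
  ],
  yaw=[0,0,0,0,0],
  fingers=[1,1,1,1,1],
)

```text
time: 3.2
tcp_pos: [0.4369, -0.0033, 0.063]
ee_rot: [0.0, 0.964, -0.265, -0.001]
force: [1.0, -0.0, -1.5]
opening: 0.533
grasp_force: 61.5
```

>>> jog_arm(
  translation=[
    [0,0,4.5],
    [0,0,9],
    [0,0,13.5],
    [0,0,18],
    [0,0,22],
  ],
  yaw=[0,8,16,24.5,33],
  fingers=[1,1,1,1,1],
)

```text
time: 3.7
tcp_pos: [0.4368, -0.0032, 0.2859]
ee_rot: [0.0, 1.0, 0.023, 0.001]
force: [0.8, -0.0, -1.7]
opening: 0.529
grasp_force: 61.9
```

>>> jog_arm(
  translation=[
    [0,0,0],
    [0,0,0],
    [0,0,0],
    [0,0,0],
    [0,0,0],
  ],
  yaw=[8.4,8.4,8.4,8.4,8.4],
  fingers=[1,1,1,1,1],
)

```text
time: 4.2
tcp_pos: [0.437, -0.0033, 0.2818]
ee_rot: [-0.0, 0.996, 0.092, -0.001]
force: [0.6, 0.1, -1.2]
opening: 0.534
grasp_force: 62.0
```

```bash
python3 - <<'E'
from h import *
o=get_obs(); print(o["time"],o["tcp_pos"],o["ee_rot"],o["force"],o["moment"])
i=camera_info("wrist"); im=capture("wrist"); cv2.imwrite("pics/w2.png",im); np.save("w2.npy",i,allow_pickle=True)
print(-i["R"].T@i["t"]); print(onplane(camera_info("top"),[[314.5,160.3]],.189))
E
```

```text
4.2 [ 0.43704278 -0.00330036  0.28175832] [-1.59015516e-04  9.95717201e-01  9.24489170e-02 -6.54850397e-04] [ 0.63014181  0.05549267 -1.23615088] [ 0.02097964  0.02591156 -0.00768225]
[0.5179164  0.01318815 0.42289073]
[[0.63114604 0.02050028 0.189     ]]
```

View pics/w2.png

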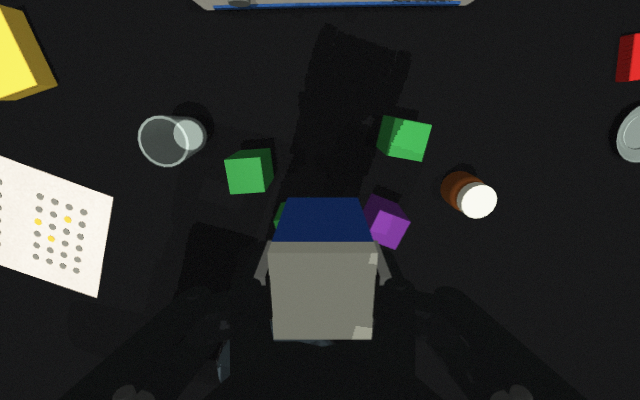

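>>> jog_arm(
  translation=[
    [2,0.4,0.4],
    [5,1,0.8],
    [9,1.8,1],
    [10,2,1],
    [10,2,1],
  ],
  yaw=[0,0,0,0,0],
  fingers=[1,1,1,1,1],
)

```text
time: 4.75
tcp_pos: [0.5379, 0.0169, 0.2913]
ee_rot: [-0.0, 0.996, 0.093, -0.001]
force: [-0.9, -0.7, -1.8]
opening: 0.535
grasp_force: 62.0
```

```bash
python3 - <<'E'
from h import *
o=get_obs(); print(o["time"],o["tcp_pos"],o["ee_rot"],o["force"])
i=camera_info("wrist"); im=capture("wrist"); cv2.imwrite("pics/w3.png",im); np.save("w3.npy",i,allow_pickle=True)
print(-i["R"].T@i["t"])
E
```

```text
4.75 [0.53787269 0.01687629 0.29128844] [-1.26248797e-04  9.95633504e-01  9.33446796e-02 -8.24878124e-04] [-0.89740814 -0.72911939 -1.83614312]
[0.61877325 0.03352516 0.43239381]
```

View pics/w3.png

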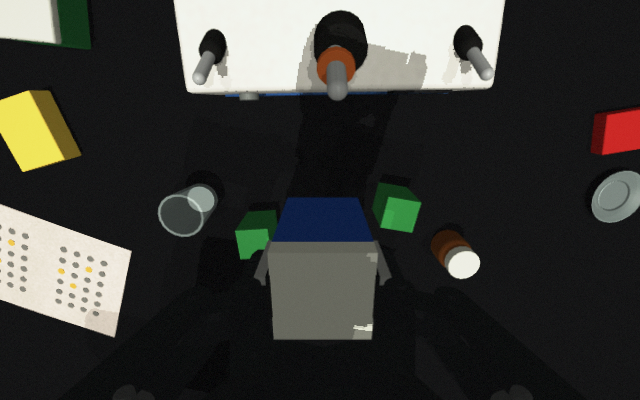

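```bash
cat > m.py <<'E'
from h import *
im=cv2.imread("pics/w3.png"); i=np.load("w3.npy",allow_pickle=True).item(); h=cv2.cvtColor(im,cv2.COLOR_BGR2HSV)
w=(h[...,1]<70)&(h[...,2]>150)
# front top edge: lowest bright pixel in columns clear of shade/pipes
cols=[c for c in list(range(215,235))+list(range(265,295))+list(range(430,465))]
pts=[]
for c in cols:
    r=np.where(w[60:110,c])[0]
    if len(r): pts.append((c,60+r.max()+.5))
P=onplane(i,pts,.105); a,b=np.polyfit(P[:,1],P[:,0],1)
res=P[:,0]-(a*P[:,1]+b); k=abs(res)<2*np.std(res)+1e-4; a,b=np.polyfit(P[k,1],P[k,0],1)
yaw=-np.arctan(a); print("front yaw deg",np.degrees(yaw),"res",np.std(res[k]))
ex=np.array([np.cos(yaw),np.sin(yaw),0]);ey=np.array([-np.sin(yaw),np.cos(yaw),0])
# left/right edges at rows 70..88
L=[];R=[]
for r in range(40,86,3):
    c=np.where(w[r,150:540])[0]; L.append((150+c.min(),r));R.append((150+c.max()+1,r))
yl=onplane(i,L,.105)@ey; yr=onplane(i,R,.105)@ey
print("left",np.round(yl,4),"\nright",np.round(yr,4))
F=np.array([b,0,0])@ex  # front distance along ex
print("front",F,"centre y",(np.median(yl)+np.median(yr))/2,"width",np.median(yl)-np.median(yr))
# orange
o=(h[...,0]<15)&(h[...,1]>120)&(h[...,2]>60); o[120:]=0
c=blobs(o,50)[0]; print("orange",cv2.boundingRect(c))
# pipe: print gray rows under
g=cv2.cvtColor(im,cv2.COLOR_BGR2GRAY)
for r in range(62,106,3): print(r,g[r,322:356])
E
python3 m.py
```

```text
front yaw deg 11.486650358017584 res 0.00011290537385383281
left [0.0574 0.0568 0.0573 0.0567 0.0571 0.0576 0.057  0.0574 0.0568 0.0573
 0.0577 0.0571 0.0576 0.057  0.0575 0.0568] 
right [-0.2765 -0.2759 -0.2764 -0.2758 -0.2763 -0.2757 -0.2761 -0.2755 -0.276
 -0.2765 -0.2759 -0.2764 -0.2758 -0.2763 -0.2757 -0.2751]
front 0.6229671522640101 centre y -0.10938788504516028 width 0.3331735163776013
orange (317, 46, 39, 38)
62 [ 78  79  80  76  79  77  79  82  91  99 100 100 101 100 102 102 101 101
 100  98  90  83  79  78  79  77  79  78  79  76  78  78  54  29]
65 [ 77  78  79  79  80  82  86  90  93 100  99 102  97  98 100 103 101 101
 100 100  98  98  87  85  80  81  77  75  78  79  78  79  70  38]
68 [ 79  77  80  78  76  83  87  90  94  98 100 101  98 100 101 103 103  99
  99 100  97  99  93  84  78  77  76  78  78  79  79  79  73  48]
71 [ 78  79  79  70  71  83  84  90  95  97  96 100 102  99  97 101 105 102
 101 101  99  99  93  88  81  77  78  79  77  75  76  76  87 104]
74 [ 76  72  65  60  69  81  87  91  92  97  98 102 100 100  98 102 103 101
 102 100 100  99  95  92  80  74  
[... 651 characters left out ...]
 120 122 124 129 132 127
 121 121 119 119 115 108 103  98 110 116 111 116 118 119 119 117]
92 [ 60  57  63  64  63  71  89  95 101 105 112 118 115 116 116 119 120 122
 118 117 118 116 111 106  98  82  59  57  56  50  49  50  51  53]
95 [ 14  14  19  14  16  20  52  84  92  98 103 108 108 109 106 112 113 112
 109 106 108 106  98  85  53  19   8  11   9   6  15  14   9  11]
98 [15 11 12 14 16 13 15 13 37 63 87 91 92 94 94 95 97 99 93 89 81 62 36 12
 15 15 10 10 11 10 14  9 12 15]
101 [17 12 14 13 16 13 14 15 14 16 10 12 14 18 22 21 22 18 15 14 15 13 12  7
 10  8 11 12 14  8 12 14 15 11]
104 [12  8 13 14 13 15 12 14 13 13 14 16 15 11 10 13 12 11 17 12 15 13 14 13
 18 14 14  6 14  7 13 11 15 11]
```

```bash
cat > pred.py <<'E'
from h import *
yaw=np.radians(11.5); ex=np.array([np.cos(yaw),np.sin(yaw),0]);ey=np.array([-np.sin(yaw),np.cos(yaw),0]);ez=np.array([0,0,1.])
foot=.6595*ex-.1094*ey+.117*ez
c,s=np.cos(np.radians(55)),np.sin(np.radians(55))
az=-c*ex+s*ez; ax=s*ex+c*ez   # socket z and x axes
E
python3 - <<'E'
from pred import *
i=np.load("w3.npy",allow_pickle=True).item()
rng=np.random.default_rng(0); S=rng.normal(size=(4000,3)); S/=np.linalg.norm(S,axis=1)[:,None]
def tip(dy,dz):
    p=proj(i,foot+dy*ey+(.079+dz)*az+.009*S); return p[:,1].max(),(p[:,0].max()+p[:,0].min())/2,np.ptp(p[:,0])
for dy in(-.005,0,.005):
  for dz in(-.01,0,.01): print(dy,dz,np.round(tip(dy,dz),1))
t=np.linspace(0,2*np.pi,200)
for z in (.034,.048):
    q=foot+(z)*az+.018*(np.cos(t)[:,None]*ax+np.sin(t)[:,None]*ey); p=proj(i,q); print("collar",z,p.min(0),p.max(0))
q=foot+.009*az+.027*(np.cos(t)[:,None]*ax+np.sin(t)[:,None]*ey); p=proj(i,q); print("socket",p.min(0),p.max(0))
print("foot",foot,"nomtip",foot+.088*az,"ey",ey)
im=cv2.imread("pics/w3.png");b=im[0:70,300:380].max(2)<45
n,l,st,ce=cv2.connectedComponentsWithStats(b.astype(np.uint8)); print([s for s in st if 200<s[4]<4000])
E
```

```text
-0.005 -0.01 [101.5 350.   21.1]
-0.005 0 [108.7 350.8  21.7]
-0.005 0.01 [116.3 351.7  22.2]
0 -0.01 [101.6 344.1  21.1]
0 0 [108.8 344.8  21.6]
0 0.01 [116.4 345.5  22.2]
0.005 -0.01 [101.7 338.3  21.1]
0.005 0 [108.9 338.8  21.6]
0.005 0.01 [116.4 339.3  22.2]
collar 0.034 [322.70965932  49.51226772] [361.47759356  86.01904772]
collar 0.048 [322.85443458  57.61506237] [362.91746644  94.45358105]
socket [313.31497661  26.21660329] [368.36518975  80.1110022 ]
foot [0.66807119 0.02427939 0.117     ] nomtip [0.61860976 0.01421635 0.18908538] ey [-0.19936793  0.9799247   0.        ]
[array([   0,    0,   80,   70, 3707], dtype=int32), array([  14,   11,   54,   59, 1893], dtype=int32)]
```

```bash
python3 - <<'E'
from pred import *
i=camera_info("side"); im=cv2.imread("pics/side0.png"); it=camera_info("top")
for dF in(0,.0035,.006):
  for dz in(-.0105,-.007,-.003):
    X=foot+dF*ex+.0058*ey; print(dF,dz,"tip side",proj(i,X+(.088+dz)*az)[0].round(1),"top",proj(it,X+(.088+dz)*az)[0].round(1),"collar",proj(i,X+(.046+dz)*az)[0].round(1))
cv2.imwrite("pics/z2.png",cv2.resize(im[140:240,240:340],None,fx=6,fy=6,interpolation=cv2.INTER_CUBIC))
E
```

```text
0 -0.0105 tip side [299.5 174.8] top [314.3 163.6] collar [292.  183.1]
0 -0.007 tip side [300.1 174.1] top [314.4 164.1] collar [292.7 182.4]
0 -0.003 tip side [300.8 173.3] top [314.5 164.6] collar [293.4 181.7]
0.0035 -0.0105 tip side [298.4 174.6] top [314.  162.5] collar [290.9 182.9]
0.0035 -0.007 tip side [299.  173.9] top [314.2 162.9] collar [291.5 182.2]
0.0035 -0.003 tip side [299.7 173.1] top [314.3 163.4] collar [292.2 181.4]
0.006 -0.0105 tip side [297.6 174.4] top [313.9 161.6] collar [290.2 182.8]
0.006 -0.007 tip side [298.2 173.7] top [314.  162.1] collar [290.8 182.1]
0.006 -0.003 tip side [298.9 172.9] top [314.1 162.6] collar [291.5 181.3]
```

View pics/z2.png

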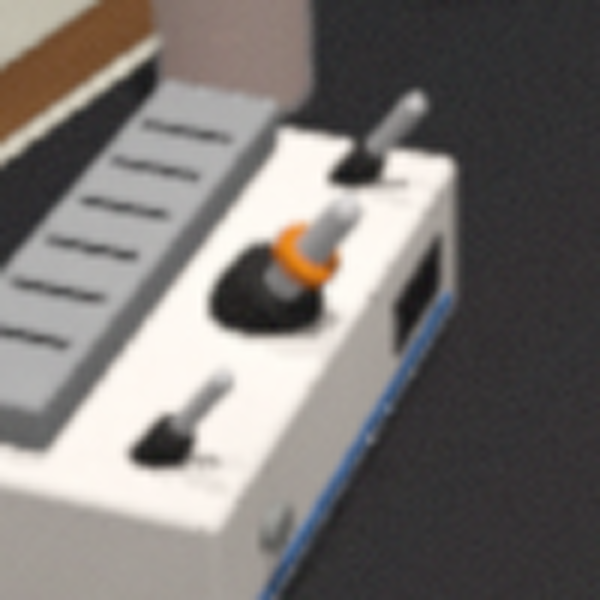

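>>> jog_arm(
  translation=[
    [3,0.2,0],
    [6,0.4,0],
    [8,0.5,0],
    [9.1,0.6,0],
    [9.1,0.6,-1],
  ],
  yaw=[0.8,0.8,0.8,0.8,0.8],
  fingers=[1,1,1,1,1],
)

```text
time: 5.3
tcp_pos: [0.6286, 0.0224, 0.2828]
ee_rot: [0.0, 0.995, 0.1, 0.001]
force: [-0.4, -0.8, -2.4]
opening: 0.528
grasp_force: 62.0
```

>>> jog_arm(
  translation=[
    [0,0,-2],
    [0,0,-4],
    [0,0,-5],
    [0,0,-5],
    [0,0,-5],
  ],
  yaw=[0,0,0,0,0],
  fingers=[1,1,1,1,1],
)

```text
time: 5.8
tcp_pos: [0.6282, 0.0225, 0.233]
ee_rot: [0.0, 0.995, 0.1, 0.0]
force: [0.4, -0.7, -0.3]
opening: 0.533
grasp_force: 62.0
```

```bash
python3 - <<'E'
from h import *
o=get_obs(); print(o["time"],o["tcp_pos"],o["ee_rot"],o["force"],o["moment"])
i=camera_info("wrist"); im=capture("wrist"); cv2.imwrite("pics/w4.png",im[100:400,150:500])
E
```

```text
5.8 [0.62817927 0.02253835 0.23301864] [5.11238471e-05 9.94953732e-01 1.00334318e-01 3.05661147e-04] [ 0.39710871 -0.71865071 -0.27356764] [-0.0224851   0.02314137  0.01024216]
```

View pics/w4.png

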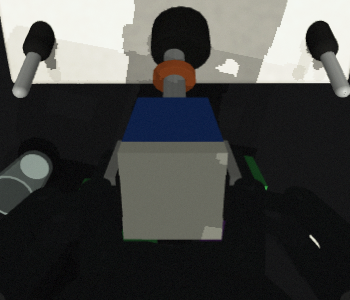

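>>> jog_arm(
  translation=[
    [0,0,-0.8],
    [0,0,-1.6],
    [0,0,-2.0],
    [0,0,-2.2],
    [0,0,-2.2],
  ],
  yaw=[0,0,0,0,0],
  fingers=[1,1,1,1,1],
)

```text
time: 6.35
tcp_pos: [0.6283, 0.0227, 0.2099]
ee_rot: [-0.0, 0.995, 0.1, -0.0]
force: [-0.2, 0.6, -1.2]
opening: 0.534
grasp_force: 62.0
```

>>> jog_arm(
  translation=[
    [0,0,-0.2],
    [0,0,-0.4],
    [0,0,-0.6],
    [0,0,-0.6],
    [0,0,-0.6],
  ],
  yaw=[0,0,0,0,0],
  fingers=[1,1,1,1,1],
)

```text
time: 6.85
tcp_pos: [0.6284, 0.0226, 0.2043]
ee_rot: [-0.0, 0.995, 0.1, 0.0]
force: [-0.2, -0.8, -1.2]
opening: 0.53
grasp_force: 62.0
```

>>> jog_arm(
  translation=[
    [0,0,-0.1],
    [0,0,-0.2],
    [0,0,-0.3],
    [0,0,-0.3],
    [0,0,-0.3],
  ],
  yaw=[0,0,0,0,0],
  fingers=[1,1,1,1,1],
)

```text
time: 7.35
tcp_pos: [0.6285, 0.0227, 0.2013]
ee_rot: [0.0, 0.995, 0.1, 0.0]
force: [1.1, 0.8, -1.5]
opening: 0.533
grasp_force: 62.0
```

>>> jog_arm(
  translation=[
    [-0.1,0,-0.05],
    [-0.2,-0.04,-0.1],
    [-0.3,-0.06,-0.1],
    [-0.3,-0.06,-0.1],
    [-0.3,-0.06,-0.1],
  ],
  yaw=[0,0,0,0,0],
  fingers=[1,1,1,1,1],
)

```text
time: 7.85
tcp_pos: [0.6272, 0.0223, 0.2014]
ee_rot: [0.0, 0.995, 0.1, 0.003]
force: [10.2, 2.6, -0.6]
opening: 0.53
grasp_force: 61.9
```

>>> jog_arm(
  translation=[
    [-0.1,-0.02,0],
    [-0.2,-0.04,0],
    [-0.3,-0.06,0],
    [-0.3,-0.06,0],
    [-0.3,-0.06,0],
  ],
  yaw=[0,0,0,0,0],
  fingers=[1,1,1,1,1],
)

```text
time: 8.35
tcp_pos: [0.6252, 0.0218, 0.202]
ee_rot: [0.0, 0.995, 0.1, 0.004]
force: [12.4, 3.0, 0.1]
opening: 0.532
grasp_force: 62.2
```

>>> jog_arm(
  translation=[
    [-0.1,-0.02,0],
    [-0.2,-0.04,0],
    [-0.3,-0.06,0],
    [-0.4,-0.08,0],
    [-0.4,-0.08,0],
  ],
  yaw=[0,0,0,0,0],
  fingers=[1,1,1,1,1],
)

```text
time: 8.85
tcp_pos: [0.6212, 0.021, 0.202]
ee_rot: [0.0, 0.995, 0.1, 0.004]
force: [13.1, 2.3, 0.7]
opening: 0.531
grasp_force: 62.2
```

```bash
python3 - <<'E'
from h import *
o=get_obs(); print(o["time"],o["tcp_pos"],o["force"],o["moment"])
im=capture("wrist"); cv2.imwrite("pics/w5.png",im[100:400,150:500])
h=cv2.cvtColor(im,cv2.COLOR_BGR2HSV); b=(h[...,0]>100)&(h[...,0]<125)&(h[...,1]>120)&(h[...,2]>40)
b0=cv2.cvtColor(cv2.imread("pics/w4.png"),cv2.COLOR_BGR2HSV); b0=(b0[...,0]>100)&(b0[...,0]<125)&(b0[...,1]>120)&(b0[...,2]>40)
x,y,w,hh=cv2.boundingRect(blobs(b)[0]); print(x-150,y-100,w,hh, cv2.boundingRect(blobs(b0)[0]))
E
```

```text
8.85 [0.62119554 0.02096791 0.20204783] [13.14061559  2.2649975   0.736471  ] [ 0.55109862 -2.5132267   0.02261409]
121 90 103 53 (122, 97, 101, 45)
```

>>> jog_arm(
  translation=[
    [-0.2,-0.04,0],
    [-0.4,-0.08,-0.1],
    [-0.6,-0.12,-0.15],
    [-0.8,-0.16,-0.2],
    [-0.8,-0.16,-0.2],
  ],
  yaw=[0,0,0,0,0],
  fingers=[1,1,1,1,1],
)

```text
time: 9.4
tcp_pos: [0.6134, 0.0194, 0.2005]
ee_rot: [0.0, 0.995, 0.1, 0.005]
force: [10.7, 2.4, 3.8]
opening: 0.532
grasp_force: 62.9
```

>>> jog_arm(
  translation=[
    [-0.1,-0.02,-0.05],
    [-0.2,-0.04,-0.1],
    [-0.3,-0.06,-0.15],
    [-0.4,-0.08,-0.2],
    [-0.4,-0.08,-0.2],
  ],
  yaw=[0,0,0,0,0],
  fingers=[1,1,1,1,1],
)

```text
time: 9.9
tcp_pos: [0.6096, 0.0186, 0.1987]
ee_rot: [0.0, 0.995, 0.1, 0.005]
force: [14.1, 2.9, 4.0]
opening: 0.532
grasp_force: 63.0
```

```bash
cat > look.py <<'E'
from pred import *
import sys
o=get_obs(); F=o["force"]; print(o["time"],o["tcp_pos"].round(4),"F ex,ey,ez",(F@np.array([ex,ey,ez]).T).round(1),"M ey",(o["moment"]@ey).round(2))
im=capture("wrist"); cv2.imwrite(f"pics/{sys.argv[1]}.png",im[50:400,150:500])
h=cv2.cvtColor(im,cv2.COLOR_BGR2HSV); b=(h[...,0]>100)&(h[...,0]<125)&(h[...,1]>120)&(h[...,2]>40)
x,y,w,hh=cv2.boundingRect(blobs(b)[0]); print("blue",x-150,y-50,w,hh)
E
python3 look.py w6
```

```text
9.9 [0.6096 0.0186 0.1987] F ex,ey,ez [14.4  0.1  4. ] M ey -2.63
blue 119 124 107 74
```

View pics/w6.png

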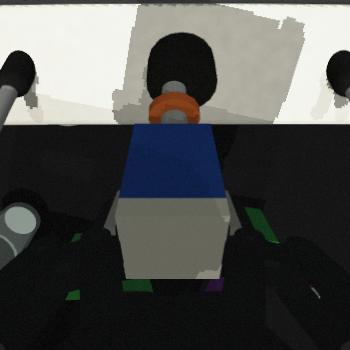

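```bash
cat > tilt.py <<'E'
from pred import *
from scipy.optimize import least_squares
def solve(i,tcp,rows,off=.0335):
    def X(th,g,z):
        cz=-np.sin(th)*ex+np.cos(th)*ez; cx=np.cos(th)*ex+np.sin(th)*ez
        return tcp+g*ez+(z-(g+off))*cz+.023*cx
    f=lambda v:[proj(i,X(v[0],v[1],0))[0,1]-rows[0],proj(i,X(v[0],v[1],.062))[0,1]-rows[1]]
    return least_squares(f,[.3,.022],x_scale=[.1,.01])
def face():
    o=get_obs(); i=camera_info("wrist"); im=capture("wrist"); h=cv2.cvtColor(im,cv2.COLOR_BGR2HSV)
    b=(h[...,0]>100)&(h[...,0]<125)&(h[...,1]>120)&(h[...,2]>40); r=np.where(b[:,300:350].sum(1)>25)[0]
    F=o["force"]; print(o["time"],o["tcp_pos"].round(4),"F",(F@np.array([ex,ey,ez]).T).round(1))
    rows=(r.min(),r.max()+1); s=solve(i,o["tcp_pos"],rows); th,g=s.x
    cz=-np.sin(th)*ex+np.cos(th)*ez; mouth=o["tcp_pos"]+g*ez-(g+.0335)*cz
    d=mouth-foot-.004*ex-.0058*ey
    print("rows",rows,"tilt",np.degrees(th).round(1),"g",g.round(4),"cost",s.cost.round(2),"mouth in pipe frame x,y,z",np.round([d@ax,d@ey,d@az],4)); return im
if __name__=="__main__": face()
E
python3 tilt.py
```

```text
9.95 [0.6096 0.0186 0.1987] F [13.7 -0.4  5.8]
rows (np.int64(174), np.int64(248)) tilt 16.3 g 0.0315 cost 0.0 mouth in pipe frame x,y,z [-0.0071  0.0002  0.0669]
```

>>> jog_arm(
  translation=[
    [-0.15,-0.03,-0.07],
    [-0.3,-0.06,-0.14],
    [-0.45,-0.09,-0.2],
    [-0.6,-0.12,-0.27],
    [-0.6,-0.12,-0.27],
  ],
  yaw=[0,0,0,0,0],
  fingers=[1,1,1,1,1],
)

```text
time: 10.5
tcp_pos: [0.6035, 0.0173, 0.196]
ee_rot: [0.0, 0.995, 0.1, 0.005]
force: [10.6, 2.6, 6.8]
opening: 0.529
grasp_force: 63.0
```

>>> jog_arm(
  translation=[
    [-0.1,-0.02,-0.05],
    [-0.2,-0.04,-0.11],
    [-0.3,-0.06,-0.18],
    [-0.4,-0.08,-0.24],
    [-0.4,-0.08,-0.24],
  ],
  yaw=[0,0,0,0,0],
  fingers=[1,1,1,1,1],
)

```text
time: 11.0
tcp_pos: [0.5996, 0.0164, 0.1939]
ee_rot: [0.0, 0.995, 0.1, 0.005]
force: [10.0, 1.9, 9.9]
opening: 0.532
grasp_force: 63.2
```

```bash
python3 tilt.py
```

```text
11.0 [0.5996 0.0164 0.1939] F [10.1 -0.1  9.9]
rows (np.int64(160), np.int64(255)) tilt 27.3 g 0.0321 cost 0.0 mouth in pipe frame x,y,z [-0.0058  0.0002  0.066 ]
```

>>> jog_arm(
  translation=[
    [-0.15,-0.03,-0.1],
    [-0.3,-0.06,-0.2],
    [-0.45,-0.09,-0.3],
    [-0.6,-0.12,-0.4],
    [-0.6,-0.12,-0.4],
  ],
  yaw=[0,0,0,0,0],
  fingers=[1,1,1,1,1],
)

```text
time: 11.55
tcp_pos: [0.5932, 0.0151, 0.1901]
ee_rot: [0.0, 0.995, 0.1, 0.004]
force: [4.6, 0.4, 14.8]
opening: 0.53
grasp_force: 64.0
```

```bash
python3 tilt.py
```

```text
11.55 [0.5932 0.0151 0.1901] F [ 4.6 -0.5 14.8]
rows (np.int64(153), np.int64(261)) tilt 33.9 g 0.0316 cost 0.0 mouth in pipe frame x,y,z [-0.006   0.0001  0.0662]
```

>>> jog_arm(
  translation=[
    [0.08,0.02,0.06],
    [0.16,0.03,0.11],
    [0.24,0.05,0.17],
    [0.35,0.07,0],
    [0.46,0.1,-0.16],
  ],
  yaw=[0,0,0,0,0],
  fingers=[1,1,1,1,1],
)

```text
time: 12.1
tcp_pos: [0.5969, 0.0163, 0.1881]
ee_rot: [0.0, 0.995, 0.1, 0.003]
force: [4.6, 2.5, 11.2]
opening: 0.535
grasp_force: 63.6
```

```bash
python3 tilt.py
```

```text
12.1 [0.5969 0.0163 0.1881] F [ 5.   1.5 11.2]
rows (np.int64(153), np.int64(261)) tilt 33.8 g 0.0318 cost 0.0 mouth in pipe frame x,y,z [-0.0041  0.0005  0.0622]
```

>>> jog_arm(
  translation=[
    [0.08,0.02,0.05],
    [0.2,0.04,-0.05],
    [0.3,0.06,-0.15],
    [0.4,0.08,-0.26],
    [0.5,0.1,-0.38],
  ],
  yaw=[0,0,0,0,0],
  fingers=[1,1,1,1,1],
)

```text
time: 12.65
tcp_pos: [0.6014, 0.017, 0.1834]
ee_rot: [0.0, 0.995, 0.1, 0.002]
force: [3.5, 0.1, 7.2]
opening: 0.533
grasp_force: 63.1
```

```bash
python3 tilt.py
```

```text
12.65 [0.6014 0.017  0.1834] F [ 3.5 -0.6  7.2]
rows (np.int64(153), np.int64(261)) tilt 33.7 g 0.0319 cost 0.0 mouth in pipe frame x,y,z [-0.0031  0.0003  0.0557]
```

>>> jog_arm(
  translation=[
    [0.1,0.02,-0.09],
    [0.2,0.04,-0.2],
    [0.3,0.06,-0.32],
    [0.4,0.08,-0.43],
    [0.47,0.1,-0.52],
  ],
  yaw=[0,0,0,0,0],
  fingers=[1,1,1,1,1],
)

```text
time: 13.2
tcp_pos: [0.6056, 0.0179, 0.1777]
ee_rot: [0.0, 0.995, 0.1, 0.002]
force: [3.1, -1.5, 5.3]
opening: 0.526
grasp_force: 63.0
```

```bash
python3 tilt.py
```

```text
13.2 [0.6056 0.0179 0.1777] F [ 2.8 -2.1  5.3]
rows (np.int64(153), np.int64(261)) tilt 33.6 g 0.032 cost 0.0 mouth in pipe frame x,y,z [-0.0029  0.0004  0.0486]
```

>>> jog_arm(
  translation=[
    [0.08,0,-0.1],
    [0.16,0.01,-0.2],
    [0.24,0.03,-0.3],
    [0.32,0.05,-0.4],
    [0.37,0.05,-0.47],
  ],
  yaw=[0,0,0,0,0],
  fingers=[1,1,1,1,1],
)

```text
time: 13.75
tcp_pos: [0.6091, 0.0185, 0.1728]
ee_rot: [0.0, 0.995, 0.1, 0.001]
force: [2.0, 0.2, 5.3]
opening: 0.531
grasp_force: 63.0
```

>>> jog_arm(
  translation=[
    [0.06,0.01,-0.08],
    [0.11,0.02,-0.16],
    [0.17,0.03,-0.24],
    [0.22,0.05,-0.32],
    [0.22,0.05,-0.32],
  ],
  yaw=[0,0,0,0,0],
  fingers=[1,1,1,1,1],
)

```text
time: 14.25
tcp_pos: [0.6112, 0.0189, 0.1699]
ee_rot: [0.0, 0.995, 0.1, 0.001]
force: [0.2, -0.6, 8.9]
opening: 0.533
grasp_force: 63.4
```

```bash
python3 tilt.py
```

```text
14.25 [0.6112 0.0189 0.1699] F [ 0.  -0.6  8.9]
rows (np.int64(153), np.int64(261)) tilt 33.5 g 0.0321 cost 0.0 mouth in pipe frame x,y,z [-0.0027  0.0003  0.0389]
```

>>> jog_arm(
  translation=[
    [0.06,0.01,-0.08],
    [0.11,0.02,-0.16],
    [0.17,0.03,-0.24],
    [0.22,0.05,-0.32],
    [0.22,0.05,-0.32],
  ],
  yaw=[0,0,0,0,0],
  fingers=[1,1,1,1,1],
)

```text
time: 14.8
tcp_pos: [0.6134, 0.0194, 0.1668]
ee_rot: [0.0, 0.995, 0.1, 0.001]
force: [-0.5, 0.4, 9.5]
opening: 0.533
grasp_force: 63.4
```

>>> jog_arm(
  translation=[
    [0.06,0.01,-0.08],
    [0.11,0.02,-0.16],
    [0.17,0.03,-0.24],
    [0.22,0.05,-0.32],
    [0.22,0.05,-0.32],
  ],
  yaw=[0,0,0,0,0],
  fingers=[1,1,1,1,1],
)

```text
time: 15.3
tcp_pos: [0.6156, 0.0199, 0.1636]
ee_rot: [0.0, 0.995, 0.1, 0.001]
force: [-0.7, -1.8, 8.7]
opening: 0.526
grasp_force: 63.5
```

```bash
python3 tilt.py
```

```text
15.3 [0.6156 0.0199 0.1636] F [-1.  -1.6  8.7]
rows (np.int64(153), np.int64(261)) tilt 33.5 g 0.0321 cost 0.0 mouth in pipe frame x,y,z [-0.0027  0.0003  0.0312]
```

>>> jog_arm(
  translation=[
    [0.04,0.01,-0.05],
    [0.07,0.01,-0.1],
    [0.11,0.02,-0.16],
    [0.14,0.03,-0.2],
    [0.14,0.03,-0.2],
  ],
  yaw=[0,0,0,0,0],
  fingers=[1,1,1,1,1],
)

```text
time: 15.85
tcp_pos: [0.6169, 0.0201, 0.1617]
ee_rot: [0.0, 0.995, 0.1, 0.001]
force: [-0.9, -2.0, 9.9]
opening: 0.531
grasp_force: 63.4
```

>>> jog_arm(
  translation=[
    [0.04,0.01,-0.05],
    [0.07,0.01,-0.1],
    [0.11,0.02,-0.16],
    [0.11,0.02,-0.16],
    [0.11,0.02,-0.16],
  ],
  yaw=[0,0,0,0,0],
  fingers=[1,1,1,1,1],
)

```text
time: 16.35
tcp_pos: [0.6181, 0.0203, 0.16]
ee_rot: [0.0, 0.995, 0.1, 0.001]
force: [-1.2, -0.8, 9.9]
opening: 0.53
grasp_force: 63.4
```

>>> jog_arm(
  translation=[
    [0.04,0.01,-0.05],
    [0.07,0.01,-0.1],
    [0.11,0.02,-0.16],
    [0.11,0.02,-0.16],
    [0.11,0.02,-0.16],
  ],
  yaw=[0,0,0,0,0],
  fingers=[1,1,1,1,1],
)

```text
time: 16.85
tcp_pos: [0.6191, 0.0204, 0.1588]
ee_rot: [0.0, 0.995, 0.1, 0.001]
force: [-2.9, -1.4, 12.5]
opening: 0.534
grasp_force: 64.1
```

>>> jog_arm(
  translation=[
    [0.04,0.01,-0.05],
    [0.07,0.01,-0.1],
    [0.11,0.02,-0.16],
    [0.11,0.02,-0.16],
    [0.11,0.02,-0.16],
  ],
  yaw=[0,0,0,0,0],
  fingers=[1,1,1,1,1],
)

```text
time: 17.35
tcp_pos: [0.6199, 0.0203, 0.1582]
ee_rot: [0.001, 0.995, 0.1, 0.001]
force: [-10.6, -2.9, 23.2]
opening: 0.528
grasp_force: 65.2
```

>>> jog_arm(
  translation=[
    [-0.06,-0.01,0.08],
    [-0.11,-0.02,0.16],
    [-0.11,-0.02,0.16],
    [-0.11,-0.02,0.16],
    [-0.11,-0.02,0.16],
  ],
  yaw=[0,0,0,0,0],
  fingers=[1,1,1,1,1],
)

```text
time: 17.85
tcp_pos: [0.6195, 0.0203, 0.1586]
ee_rot: [0.0, 0.995, 0.1, 0.002]
force: [0.1, -1.7, 10.0]
opening: 0.531
grasp_force: 63.2
```

```bash
python3 tilt.py
```

```text
17.85 [0.6195 0.0203 0.1586] F [-0.2 -1.7 10. ]
rows (np.int64(153), np.int64(261)) tilt 33.6 g 0.032 cost 0.0 mouth in pipe frame x,y,z [-0.0023  0.      0.0249]
```

>>> jog_arm(
  translation=[
    [-0.05,-0.01,0.08],
    [-0.05,-0.01,0.08],
    [-0.05,-0.01,0.08],
    [-0.05,-0.01,0.08],
    [-0.05,-0.01,0.08],
  ],
  yaw=[0,0,0,0,0],
  fingers=[1,1,-1,-1,-1],
)

```text
time: 18.4
tcp_pos: [0.6175, 0.0208, 0.1573]
ee_rot: [-0.0, 0.995, 0.1, -0.001]
force: [0.6, 0.1, 0.0]
opening: 0.992
grasp_force: 0.0
```

>>> jog_arm(
  translation=[
    [0,0,0],
    [0,0,0],
    [0,0,0],
    [0,0,1],
    [0,0,2],
  ],
  yaw=[0,0,0,0,0],
  fingers=[-1,-1,-1,-1,-1],
)

```text
time: 18.9
tcp_pos: [0.6181, 0.0206, 0.1787]
ee_rot: [-0.0, 0.995, 0.1, -0.0]
force: [-0.3, 0.3, -0.4]
opening: 0.997
grasp_force: 0.0
```

>>> jog_arm(
  translation=[
    [0,0,2],
    [0,0,5],
    [0,0,9],
    [0,0,12],
    [0,0,12],
  ],
  yaw=[0,0,0,0,0],
  fingers=[-1,-1,-1,-1,-1],
)

```text
time: 19.4
tcp_pos: [0.6196, 0.0206, 0.3038]
ee_rot: [0.001, 0.995, 0.1, 0.004]
force: [0.2, -0.2, -0.3]
opening: 0.995
grasp_force: 0.0
```

```bash
python3 - <<'E'
from h import *
a=capture("wrist"); b=capture("side")[120:240,220:380]
b=cv2.resize(b,(533,400)); cv2.imwrite("pics/end.png",cv2.resize(np.hstack([a[:,:],b]),None,fx=.68,fy=.68))
E
```

```text
(no output)
```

View pics/end.png

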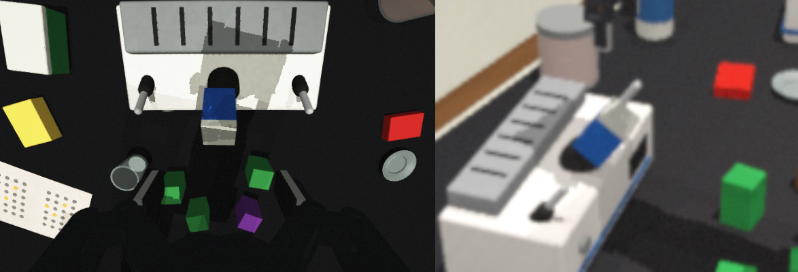

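The picture shows the cell hanging in line on the middle pipe, at about (219,115) on the left and (597,140) on the right. It is down at the socket, the fingers are clear of it, and nothing else has moved.

```bash
python3 -c "
from plant import *
print(hand_in())"
```

```text
the job is handed in; nothing more can be done
None
```

The blue cell hangs released on the middle pipe with the collar pressed to its hard stop (peak wrist force read about 26 N), and the job is handed in at about 19.5 s; the hand-in call did not report a verdict.

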